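# Draw the long filter bar out of the ventilation box

## Task

Turn the knob on the ventilation box anticlockwise, a little at a time, until the pointer on the sliding shutter stands at the line on the scale, and leave the shutter there. The filter bar inside is longer than the opening, so slide it back under the shutter's side, tip its other end up and draw it out on the slant through the opening, leaving the detergent bottle, mug and tin alone. Finish still holding the bar in the gripper, at rest, with the whole bar about a hand's breadth (8 to 10 cm) above the top of the box and touching nothing else.

Things in the scene. Friction and masses are not known exactly. Their poses are not given: they have to be found in the camera images.
- vent_box: White metal box fixed on the table. Origin: on the table under the middle of its top opening; long axis = y. Outside x -80..80, y -250..155 mm; inside x -75..75, y -245..150, floor at z 5; walls 5 thick, 80 high. A 77 mm round duct stub continues to y -370. Grey knob housing 70 x 70, 84 high, centred at x 115, y -150.
- opening (a point): Centre of the top opening, at x 0, y 0, z 84 mm of the box. The opening is 220 mm long (y -110..110) and 150 wide (x -75..75). A long cover (z 80..84) closes the top at y below -110, with 135 mm of free space under it; a short lip (z 80..84) closes it at y above 110, with only 40 mm under it. The shutter narrows the opening from the -y side.
- mark (a point): Middle of the black line (3 mm wide, along the box's x) on the aluminium scale rail on the box's -x side, at x -86, y -125, z 85 mm of the box. The rail: x -112..-80, y -185..-35, top at z 84. Axes as the box's.
- pointer (a point): Tip of the dark pointer (4 mm wide) on the -x edge of the steel shutter plate, over the scale rail. The plate (z 84.5..88.5 mm, rib to 94.5) slides along the box's y; its leading edge is 15 mm to +y of the pointer: flush with the cover's edge when the pointer is at the line. At the start the pointer is 26 to 53 mm to +y of the line; the plate can go 19 mm past it.
- knob (a joint): Angle of the black knob, rad, 0 to 3.8; grows anticlockwise seen from above. Each rad moves the shutter and pointer 22 mm to -y of the box (opening). 3.0 when the pointer is at the line. Light friction; it stays where it is left.
- knob_grip (a point): On the knob's vertical axis at the height to grip, x 115, y -150, z 108.5 mm of the box. The knob is a bar grip 46 mm long, 12 thick, z 92..119, over a round skirt 56 across; the bar lies along this point's x axis and turns with the knob (at joint value 0 along the box's x).
- filter_bar: Straight grey filter bar 320 mm long (its y axis), 24 x 24 in section, 0.13 to 0.25 kg, loose on the box's floor along the box's y. Origin: centre of its underside. At the start its middle is 15 to 35 mm to -y of the box's origin, within 10 mm in x: its +y end is 15 to 35 mm under the short lip, its -y end under the cover.
- bar_lip_end (a point): Centre of the bar's +y end face (the end under the short lip), 160 mm from its middle, 12 mm above its underside.
- bar_duct_end (a point): Centre of the bar's -y end face (the end under the cover), 160 mm from its middle, 12 mm above its underside.
- detergent: Bystander: white plastic bottle 72 mm across, 190 mm high, standing beyond the box. Origin: centre of its underside.
- mug: Bystander: white mug 80 mm across, 90 mm high, standing to the right of the duct stub. Origin: centre of its underside.
- tin: Bystander: steel tin 70 mm across, 75 mm high, standing to the left. Origin: centre of its underside.

How it is judged:
On the way, in this order (a step that is already met when the one before it is completed fails the run):
1. the pointer stands at the line (within 4 mm) with the bar still down in the box (y of pointer in the frame of mark between -0.004 and 0.004 m and height (world z) of bar_lip_end below 0.07 m), for 0.5 s.
2. the bar is on the slant through the opening: its lip end above the box top, its other end still below it (height (world z) of bar_lip_end above 0.11 m and height (world z) of bar_duct_end below 0.08 m), for 0.1 s.
At the end, for the whole second after the job is handed in: The bar is gripped by the fingers and at rest, both its ends more than 140 mm above the table (some 5 cm over the box's top), touching neither the box nor the bystanders; the pointer is within 5 mm of the line; bottle, mug and tin are within 20 mm of where they stood (height (world z) of each of bar_lip_end, bar_duct_end above 0.14 m and contact force between the fingers and filter_bar above 2 N and contact force between filter_bar and vent_box below 0.1 N and linear speed of filter_bar below 0.03 m/s and y of pointer in the frame of mark between -0.005 and 0.005 m and distance of each of detergent, mug, tin from where it was at the start of the episode below 0.02 m and contact force between filter_bar and detergent below 0.1 N and contact force between filter_bar and mug below 0.1 N and contact force between filter_bar and tin below 0.1 N); the arm keeps its last pose, push and grip.
It fails at once if a bystander is knocked over (angle between any of detergent, mug, tin's own z axis and vertical above 0.4 rad).
It also fails if it takes over 58 s, if anything falls off the work surface, if the arm or the gripper's body presses on something with over 40 N, if the wrist force passes 120 N, or if a joint passes its speed limit or range.

## Robot

A 7-joint arm with a two-finger parallel gripper is mounted at the origin on the work surface. World frame = base frame: x ahead of the robot, y to its left, z up, the work surface at z = 0. Lengths are in m, angles in rad, forces in N, time in s.
With the tool pointing down it reaches from about 0.4 to 0.75 m from the base axis. Payload 19.5 kg.
Tool frame: the origin (TCP) lies midway between the tips of the shut fingers; the grasp point (between the pads) lies 19 mm behind it; z points along the fingers, y is the line along which they close (so a half turn about z gives the same grasp; the last joint's range is limited). The gripper opens to 85 mm and grips with 20 to 120 N. Pads are 22 mm wide; open, the fingers measure 114 mm over their backs; the gripper's body (76 mm by 85 mm) begins 54 mm behind the grasp point. The pads swing forward as they close: fully open they stand 13 mm farther back than shut.
Start: joints at [-1.292, 0.707, -0.028, 1.485, 0.022, 0.951, -0.075], TCP at [0.181, 0.546, 0.231] pointing down, gripper open.
Joint ranges: [-2.71, 2.71], [-0.32, 2.16], [-1.57, 1.52], [0, 2.45], [-1.46, 4.6], [0, 2.02], [-2.83, 2.83]. Speed limits (rad/s): [1.89, 1.89, 2.57, 2.57, 3.01, 3.01, 3.01].

## Interface

Orientations are given as a 3x3 rotation matrix whose columns are the frame's x, y, z axes.
In Python, from station import env gives the robot as it stands.
- The arm moves only by the tool play_rows, never from a script. Its argument "moves" is a list of rows, each an object of numbers: "dx", "dy", "dz": the shift along the world's x, y, z scaled (see below); "turn": the turn about the world's z scaled (see below). A call has exactly 10 rows; each row shifts and turns the commanded pose from where the row before left it; what a row does not reach is not made up. The controller multiplies each number of a shift by 30 mm and each number of a turn by 0.15 rad. A row lasts 1/8 s, in which the tool goes at most 62.5 mm and 10.7 degrees, less where a joint would pass 70% of its speed; a pose out of reach is approached as far as the arm can. A call with a number of a shift or a turn outside -1 to 1 is refused whole. A call with a gripper value outside its range is refused whole. "grip" is the closure, from -1 (fully open) to 1 (shut), set as the call begins (left out, the last holds). The fingers move at their own pace and stop on an object; "force" is the grip in N (left out, the last holds). Time passes only in rows, so rows that do not move let the fingers close, or fill a call up. It gives the time, the measured TCP pose, the force, the opening and the grip force at its end, in the units of the state.
- env.state(): the state, without advancing time (a new reading comes with each control period).
- env.get_image(name): name is "side" or "top"; returns (picture, depth): 480x640x3 uint8, blue, green, red; 480x640 float32, m along the optical axis (not along the pixel's ray), 0 where there is no reading.
- env.get_calibration(name): a dict with "intrinsics" (3x3 intrinsics, pixels), "D" ([k1, k2, p1, p2, k3] as OpenCV has them; the pictures are not rectified), "rvec" (rotation vector, rad) and "tvec" (3), from world to camera coordinates, as OpenCV has them. Camera axes: x right, y down, z forward; pixel columns grow to the right and rows downward; lengths in m; the calibration is good to about 2 mm. A picture is of the moment at which its call begins. get_calibration takes no time and is no camera call.
- env.job_done(): hands the job in; it is judged then, once.
The state is a dict: "time": time; "joint_positions": joint angles; "joint_velocities": joint speeds; "joint_efforts": joint torques, N m; "position": TCP position; "tcp_rot": TCP orientation; "contact_force": force on the tool from outside, world axes, zero at the start; "wrist_torque": the same for the moment, N m; "gripper_width": opening from 0.0 (shut) to 1.0 (fully open); "gripper_force": force on a finger pad.
Only numpy, scipy, OpenCV 4.12 (cv2) and the standard library are available. Lean on these libraries where they do the work, as an engineer would, in place of code of your own. Each camera call takes 0.05 s, during which the arm holds its last target. There are 200 camera calls.

## Working session

There is one attempt and no reset: what is moved stays moved. The work goes in short steps, Python scripts to look and compute and a tool call to move; the robot and the scene stay as the last step left them, time stands still between calls to the robot, and variables do not carry over. Pictures are saved under pics/ and viewed, at most 10 in all, crops included, and the job is handed in when it is done.

Besides the shell and the picture viewer there is one more tool, called after "Call:" by a JSON object that holds its "api" and its "payload", one argument or row to a line. play_rows: Moves the arm, as the interface text tells. Shifts and turns lie within -1 to 1; 1 stands for 30 mm of shift or 0.15 rad of turn. Its arguments: {"type":"object","properties":{"moves":{"type":"array"},"grip":{"type":"number"},"force":{"type":"number"}},"required":["moves"]}

```bash
ls; mkdir -p pics
python3 - <<'E'
from station import env
import cv2,numpy as np
s=env.state(); print(s['time'],s['position'],s['tcp_rot'],s['gripper_width'])
for n in('side','top'):
    im,d=env.get_image(n); cv2.imwrite(f'pics/{n}0.png',im); np.savez(f'{n}0.npz',im=im,d=d)
    c=env.get_calibration(n); print(n,c); R=cv2.Rodrigues(np.array(c['rvec'],float))[0]; print(-R.T@np.array(c['tvec']).ravel(), R)
E
```

```text
pics
0.0 [0.1812298  0.54542346 0.23083413] [[-9.48995869e-01  3.15288338e-01 -3.24097063e-04]
 [ 3.15288504e-01  9.48995310e-01 -1.02981592e-03]
 [-1.71223577e-05 -1.07947513e-03 -9.99999417e-01]] 0.9997090407134026
side {'intrinsics': array([[469.90394226,   0.        , 315.2184804 ],
       [  0.        , 469.90394226, 230.0525768 ],
       [  0.        ,   0.        ,   1.        ]]), 'D': array([0.01706748, 0.        , 0.        , 0.        , 0.        ]), 'rvec': array([ 2.23404232, -0.74573295,  0.31106749]), 'tvec': array([-0.46539773,  0.29208082,  1.30601793])}
[-0.06629801 -0.87663513  1.11117258] [[ 0.80094327 -0.59871294 -0.00571839]
 [-0.41717971 -0.551191   -0.72259918]
 [ 0.42947755  0.58114654 -0.69124361]]
top {'intrinsics': array([[530.85569077,   0.        , 310.56347025],
       [  0.        , 530.85569077, 243.73241629],
       [  0.        ,   0.        ,   1.        ]]), 'D': array([-0.01019195,  0.        ,  0.        ,  0.        ,  0.        ]), 'rvec': array([ 2.17638444, -2.13647479,  0.11051031]), 'tvec': array([-0.03446211,  0.58396931,  1.67283501])}
[ 0.38943197 -0.04644678  1.72822748] [[ 0.01915058 -0.99975339 -0.01124335]
 [-0.99325789 -0.0177378  -0.11456061]
 [ 0.11433293  0.01336145 -0.99335263]]
```

View pics/side0.png

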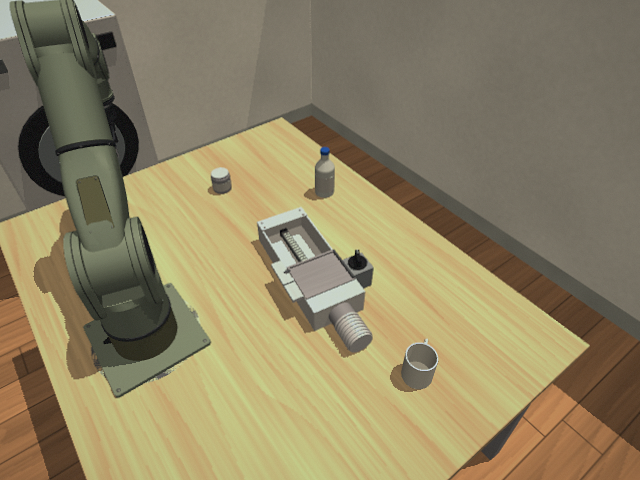

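View pics/top0.png

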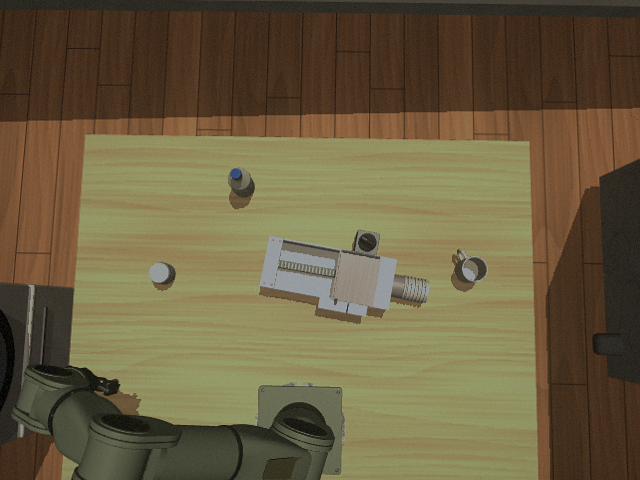

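The side view shows the box, with the lip at the far end (285,218), the shutter around (320,270), the knob at (357,262) and the duct at (350,330). In the top view the lip is at (270,265), the shutter at (355,275), the knob at (367,242), the bar at (308,268), the bottle at (240,180), the mug at (470,268) and the tin at (162,273). I'll crop both views for detail.

Run:
```python
import cv2,numpy as np
a=np.load('top0.npz')['im'][225:330,250:435]; b=np.load('side0.npz')['im'][200:330,245:385]
a=cv2.resize(a,None,fx=4.3,fy=4.3,interpolation=cv2.INTER_CUBIC)
b=cv2.resize(b,None,fx=4.3,fy=4.3,interpolation=cv2.INTER_CUBIC)
cv2.imwrite('pics/ca.png',a);cv2.imwrite('pics/cb.png',b);print(a.shape,b.shape)
```

```text
(452, 796, 3) (559, 602, 3)
```

View pics/ca.png

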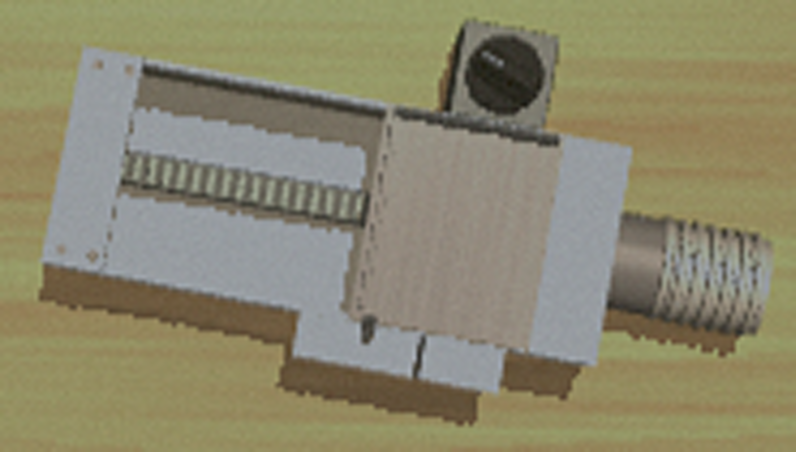

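View pics/cb.png

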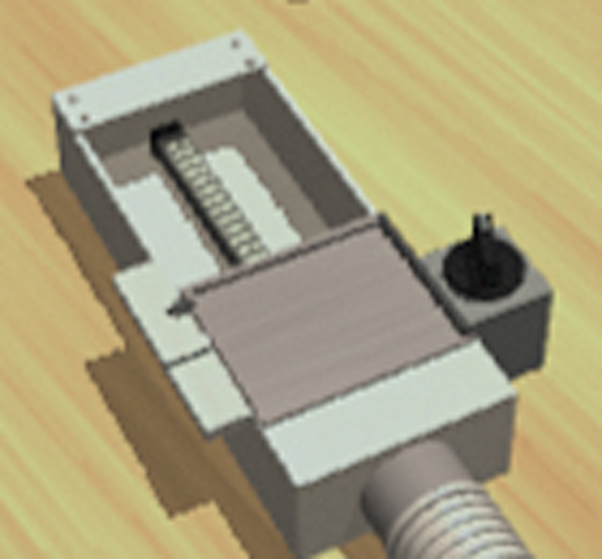

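The crops show the pointer at top-crop (368,330) and the line at (418,357), so the gap is about 38 mm. The knob bar slants at roughly 45-60° to the box's x axis. Next I'll measure properly, using depth heights for segmentation and comparing both views.

```bash
cat > h.py <<'E'
import cv2,numpy as np
from station import env
def cal(n):
    c=env.get_calibration(n); return np.array(c['intrinsics']),np.array(c['D']),cv2.Rodrigues(np.array(c['rvec'],float))[0],np.array(c['tvec'],float).ravel()
def ray(n,uv):
    K,D,R,t=cal(n); p=cv2.undistortPoints(np.float64(uv).reshape(-1,1,2),K,D).reshape(-1,2)
    return -R.T@t, np.c_[p,np.ones(len(p))]@R
def onplane(n,uv,z):
    o,d=ray(n,uv); return o+d*((np.asarray(z)-o[2])/d[:,2])[:,None]
def cloud(n,dep):
    v,u=np.mgrid[:480,:640]; o,d=ray(n,np.c_[u.ravel(),v.ravel()])
    P=o+d*dep.reshape(-1,1); P[dep.ravel()==0]=np.nan; return P.reshape(480,640,3)
def tri(uv1,uv2):
    o1,d1=ray('top',uv1);o2,d2=ray('side',uv2);d1=d1[0];d2=d2[0]
    s=np.linalg.lstsq(np.c_[d1,-d2],o2-o1,rcond=None)[0]; a=o1+s[0]*d1;b=o2+s[1]*d2
    return (a+b)/2,np.linalg.norm(a-b)
E
python3 - <<'E'
from h import *
np.set_printoptions(precision=4,suppress=True)
for n in('top','side'):
    f=np.load(n+'0.npz');im,d=f['im'],f['d'];P=cloud(n,d)
    X,Y,Z=P[...,0],P[...,1],P[...,2]
    reg=(X>.3)&(X<.8)&(Y>-.45)&(Y<.3)
    print(n,'table z',np.nanmedian(Z[(X>.3)&(X<.7)&(Y>.25)&(Y<.3)]))
    m=reg&(Z>.07)&(Z<.1); nn,lab,st,_=cv2.connectedComponentsWithStats(m.astype(np.uint8))
    i=1+np.argmax(st[1:,4]); q=P[lab==i][:,:2].astype(np.float32); r=cv2.minAreaRect(q*1000); print('box top',len(q),r,np.median(Z[lab==i]))
    m=(X>.3)&(X<.9)&(Y<.5)&(Y>-.6)&(Z>.1)
    nn,lab,st,c=cv2.connectedComponentsWithStats(m.astype(np.uint8))
    for i in range(1,nn):
        if st[i,4]>5: q=P[lab==i]; print('hi',st[i,4],c[i],q.min(0),q.max(0),np.median(q,0), cv2.minAreaRect((q[:,:2]*1000).astype(np.float32)))
# hand corner check from crops
t=np.array([[84,47],[42,262],[632,148],[597,365]])/4.3+[250,225]
s=np.array([[238,33],[57,97],[517,397],[296,488]])/4.3+[245,200]
t-=.38;s-=.38
A=onplane('top',t,.084);B=onplane('side',s,.084);print(A,B,sep='\n')
for a,b in zip(t,s): print(tri(a,b))
E
```

```text
top table z -0.001574809299702995
box top 5234 ((500.8445129394531, -139.24526977539062), (520.1911010742188, 261.597900390625), 80.46895599365234) 0.08406404899534947
hi 434 [238.9332 178.9724] [0.7383 0.1673 0.1002] [0.8077 0.2376 0.1953] [0.7651 0.1959 0.1332] ((771.1651611328125, 200.5350341796875), (64.26580047607422, 69.94356536865234), 27.47173309326172)
hi 71 [367.7746 240.8169] [ 0.5715 -0.2211  0.1005] [ 0.6038 -0.1784  0.1251] [ 0.5866 -0.1998  0.1169] ((589.28466796875, -200.31077575683594), (44.71380615234375, 15.74631404876709), 57.56279373168945)
side table z 4.925291246882235e-05
box top 5173 ((498.36761474609375, -140.10140991210938), (524.7274780273438, 263.9604187011719), 80.3807601928711) 0.08512187170004859
hi 389 [324.5758 164.1465] [0.7342 0.1594 0.1009] [0.8003 0.2255 0.1944] [0.7619 0.1867 0.1341] ((762.36962890625, 191.1193084716797), (56.48738479614258, 68.3882827758789), 28.618913650512695)
hi 80 [357.8375 257.375 ] [ 0.5694 -0.2256  0.1014] [ 0.6022 -0.1808  0.1237] [ 0.5817 -0.204   0.1173] ((584.1019897460938, -203.85623168945312), (47.749168395996094, 13.483735084533691), 58.68629837036133)
[[ 0.6021  0.1056  0.084 ]
 [ 0.4456  0.1315  0.084 ]
 [ 0.5356 -0.2922  0.084 ]
 [ 0.3797 -0.2674  0.084 ]]
[[ 0.5971  0.1055  0.084 ]
 [ 0.4466  0.1278  0.084 ]
 [ 0.5329 -0.2953  0.084 ]
 [ 0.3762 -0.267   0.084 ]]
(array([0.6006, 0.1069, 0.0815]), np.float64(0.004249334886383032))
(array([0.4469, 0.1312, 0.0812]), np.float64(0.0025651853308744327))
(array([ 0.5359, -0.2928,  0.0793]), np.float64(0.00042299363694283445))
(array([ 0.3783, -0.2667,  0.0823]), np.float64(0.0031794659146636957))
```

```bash
cat >> h.py <<'E'
M=np.array([[80,155],[-80,155],[80,-250],[-80,-250]])/1000.
def fit(W):
    a=M-M.mean(0);b=W-W.mean(0);th=np.arctan2((a[:,0]*b[:,1]-a[:,1]*b[:,0]).sum(),(a*b).sum())
    c,s=np.cos(th),np.sin(th);R=np.array([[c,-s],[s,c]]);o=W.mean(0)-R@M.mean(0)
    return R,o,th,np.linalg.norm(M@R.T+o-W,axis=1)
R2=O2=None
try: z=np.load('box.npz');R2,O2=z['R'],z['o']
except Exception: pass
def w2b(p): return (np.asarray(p)[...,:2]-O2)@R2
def b2w(p): return np.asarray(p)@R2.T+O2
def shutter(n,im):
    """dark blobs on scale rail, box frame (mm)"""
    v,u=np.mgrid[:480,:640]; P=onplane(n,np.c_[u.ravel(),v.ravel()],.085); b=w2b(P).reshape(480,640,2)*1000
    g=cv2.cvtColor(im,cv2.COLOR_BGR2GRAY)
    m=(b[...,0]>-109)&(b[...,0]<-84)&(b[...,1]>-180)&(b[...,1]<-40)
    out=[]
    k=m&(g<.62*np.median(g[m])); nn,l,st,_=cv2.connectedComponentsWithStats(k.astype(np.uint8))
    for i in range(1,nn):
        if st[i,4]>=3: 
            w=(255.-g[l==i]); out.append((st[i,4],(b[l==i]*w[:,None]).sum(0)/w.sum()))
    return out
E
python3 - <<'E'
import h
from h import *
np.set_printoptions(precision=4,suppress=True)
t=np.array([[84,47],[42,262],[632,148],[597,365]])/4.3+[250,225]-.38
s=np.array([[238,33],[57,97],[517,397],[296,488]])/4.3+[245,200]-.38
A=onplane('top',t,.084)[:,:2];B=onplane('side',s,.084)[:,:2]
for W in (A,B,(A+B)/2):
    R,o,th,e=fit(W);print(o,np.degrees(th),e, 'knob',R@[.115,-.15]+o)
np.savez('box.npz',R=R,o=o); h.R2,h.O2=R,o
for n in('top','side'):
    f=np.load(n+'0.npz');im,d=f['im'],f['d']; print(n,shutter(n,im))
    P=cloud(n,d);b=w2b(P)*1000;Z=P[...,2]*1000
    # bar: pixels in opening with z 20..40
    m=(abs(b[...,0])<40)&(b[...,1]>-60)&(b[...,1]<105)&(Z>18)&(Z<45)
    q=np.c_[b[m],Z[m]];print('bar',m.sum(),np.median(q,0),q.min(0),q.max(0))
    for lo,hi in((-50,0),(0,50),(50,100)):
        k=q[(q[:,1]>lo)&(q[:,1]<hi)]; print(len(k),np.percentile(k,[2,50,98],axis=0)[:,[0,2]].tolist() if len(k) else '')
    # knob by dark mask at z .117
    v,u=np.mgrid[:480,:640]
    k=(np.hypot(b[...,0]-115,b[...,1]+150)<40)&(Z>108); q=b[k]; print('knob',k.sum(),q.mean(0),np.median(Z[k]),cv2.minAreaRect(q.astype(np.float32)))
E
```

```text
[ 0.4985 -0.0337] -9.406546906772551 [0.0008 0.001  0.0016 0.001 ] knob [ 0.5875 -0.2005]
[ 0.4961 -0.0354] -9.564136327169239 [0.0039 0.0046 0.0005 0.0018] knob [ 0.5846 -0.2024]
[ 0.4973 -0.0346] -9.48522622149372 [0.0022 0.0028 0.0009 0.0011] knob [ 0.586  -0.2015]
top [(np.int32(8), array([-87.8676, -83.6708])), (np.int32(9), array([ -96.3027, -122.6531]))]
bar 384 [ 4.9936 21.2592 27.5898] [ -7.497  -59.5578  18.4503] [ 17.9136 104.2881  37.8664]
116 [[-6.188218177890607, 20.790433406678854], [5.23025798051359, 27.355146789076134], [17.52469591868994, 35.940182906238846]]
117 [[-6.795315042457329, 20.70855635235742], [5.025588128538547, 27.752449831957684], [16.68105743446115, 35.852360517490226]]
118 [[-7.212001852906848, 19.044100701923586], [4.775488313978935, 27.76002597492111], [16.31143835514833, 35.55675839028336]]
knob 64 [ 115.986  -148.0346] 117.3258714288411 ((116.44866943359375, -147.6385498046875), (44.71317672729492, 12.339569091796875), 67.0354232788086)
side [(np.int32(6), array([-87.2302, -82.4323])), (np.int32(3), array([ -88.2495, -123.5779])), (np.int32(4), array([-102.4012, -123.7921]))]
bar 240 [ 0.7694 41.4529 28.9047] [-10.7914 -22.3944  18.7781] [ 15.004  104.8528  34.911 ]
43 [[-9.421200328348865, 20.655714705172024], [1.4827118808296909, 29.53359919092735], [13.533966136197082, 33.29029829614824]]
96 [[-9.665169032804261, 20.0845815895575], [1.2102277943863897, 28.90323078290036], [14.849467452602445, 33.39871597235793]]
88 [[-10.158474105440932, 19.330419040173496], [-0.02404671381755008, 28.69960849783115], [14.186019597558627, 33.81973928500985]]
knob 65 [ 112.7056 -153.1214] 118.30932633518931 ((113.81690979003906, -151.84620666503906), (46.077720642089844, 12.990325927734375), 67.55604553222656)
```

Call:
{"api": "play_rows", "payload": {
  "moves": [
    {"dx": 0.8,"dy": -0.85,"turn": -0.5},
    {"dx": 0.8,"dy": -0.85,"turn": -0.5},
    {"dx": 0.8,"dy": -0.85,"turn": -0.5},
    {"dx": 0.8,"dy": -0.85,"turn": -0.5},
    {"dx": 0.8,"dy": -0.85,"turn": -0.5},
    {"dx": 0.8,"dy": -0.85,"turn": -0.5},
    {"dx": 0.8,"dy": -0.85,"turn": -0.5},
    {"dx": 0.8,"dy": -0.85,"turn": -0.5},
    {"dx": 0.8,"dy": -0.85,"turn": -0.5},
    {"dx": 0.8,"dy": -0.85,"turn": -0.5}
  ],
  "grip": -0.2,
  "force": 30
}}

```text
validation failed for argument at $.mo...
```

Call:
{"api": "play_rows", "payload": {
  "moves": [
    {"dx": 0.8,"dy": -0.85,"dz": 0,"turn": -0.5},
    {"dx": 0.8,"dy": -0.85,"dz": 0,"turn": -0.5},
    {"dx": 0.8,"dy": -0.85,"dz": 0,"turn": -0.5},
    {"dx": 0.8,"dy": -0.85,"dz": 0,"turn": -0.5},
    {"dx": 0.8,"dy": -0.85,"dz": 0,"turn": -0.5},
    {"dx": 0.8,"dy": -0.85,"dz": 0,"turn": -0.5},
    {"dx": 0.8,"dy": -0.85,"dz": 0,"turn": -0.5},
    {"dx": 0.8,"dy": -0.85,"dz": 0,"turn": -0.5},
    {"dx": 0.8,"dy": -0.85,"dz": 0,"turn": -0.5},
    {"dx": 0.8,"dy": -0.85,"dz": 0,"turn": -0.5}
  ],
  "grip": -0.2,
  "force": 30
}}

```text
time: 1.35
position: [0.4219, 0.2897, 0.2311]
tcp_rot: [[-0.477, 0.879, -0.0], [0.879, 0.477, -0.0], [-0.0, -0.0, -1.0]]
contact_force: [0.3, 0.7, 0.7]
gripper_width: 0.6
gripper_force: 0.0
```

Call:
{"api": "play_rows", "payload": {
  "moves": [
    {"dx": 0.3,"dy": -0.9,"dz": 0,"turn": -0.4},
    {"dx": 0.3,"dy": -0.9,"dz": 0,"turn": -0.4},
    {"dx": 0.3,"dy": -0.9,"dz": 0,"turn": -0.4},
    {"dx": 0.3,"dy": -0.9,"dz": 0,"turn": -0.4},
    {"dx": 0.3,"dy": -0.9,"dz": 0,"turn": -0.4},
    {"dx": 0.3,"dy": -0.9,"dz": 0,"turn": -0.4},
    {"dx": 0.3,"dy": -0.9,"dz": 0,"turn": -0.4},
    {"dx": 0.3,"dy": -0.9,"dz": 0,"turn": -0.4},
    {"dx": 0.3,"dy": -0.9,"dz": 0,"turn": -0.4},
    {"dx": 0.3,"dy": -0.9,"dz": 0,"turn": -0.4}
  ]
}}

```text
time: 2.6
position: [0.5114, 0.0198, 0.2311]
tcp_rot: [[0.102, 0.995, -0.001], [0.995, -0.102, -0.0], [-0.0, -0.001, -1.0]]
contact_force: [-0.3, 0.3, 0.0]
gripper_width: 0.599
gripper_force: 0.0
```

Call:
{"api": "play_rows", "payload": {
  "moves": [
    {"dx": 0.4,"dy": -0.9,"dz": 0,"turn": -0.5},
    {"dx": 0.4,"dy": -0.9,"dz": 0,"turn": -0.5},
    {"dx": 0.4,"dy": -0.9,"dz": 0,"turn": -0.5},
    {"dx": 0.4,"dy": -0.9,"dz": 0,"turn": -0.5},
    {"dx": 0.4,"dy": -0.9,"dz": 0,"turn": -0.5},
    {"dx": 0.4,"dy": -0.9,"dz": 0,"turn": -0.5},
    {"dx": 0.07,"dy": -0.9,"dz": -0.2,"turn": -0.06},
    {"dx": 0,"dy": -0.9,"dz": -0.8,"turn": 0},
    {"dx": 0,"dy": -0.2,"dz": -1,"turn": 0},
    {"dx": 0,"dy": 0,"dz": 0,"turn": 0}
  ]
}}

```text
time: 3.85
position: [0.5845, -0.2013, 0.1696]
tcp_rot: [[0.531, 0.847, -0.003], [0.847, -0.531, 0.001], [-0.001, -0.004, -1.0]]
contact_force: [0.5, 1.7, -0.5]
gripper_width: 0.597
gripper_force: 0.0
```

Call:
{"api": "play_rows", "payload": {
  "moves": [
    {"dx": 0,"dy": 0,"dz": -0.6,"turn": 0},
    {"dx": 0,"dy": 0,"dz": -0.6,"turn": 0},
    {"dx": 0,"dy": 0,"dz": -0.5,"turn": 0},
    {"dx": 0,"dy": 0,"dz": -0.4,"turn": 0},
    {"dx": 0,"dy": 0,"dz": -0.3,"turn": 0},
    {"dx": 0,"dy": 0,"dz": 0,"turn": 0},
    {"dx": 0,"dy": 0,"dz": 0,"turn": 0},
    {"dx": 0,"dy": 0,"dz": 0,"turn": 0},
    {"dx": 0,"dy": 0,"dz": 0,"turn": 0},
    {"dx": 0,"dy": 0,"dz": 0,"turn": 0}
  ]
}}

```text
time: 5.1
position: [0.5854, -0.2013, 0.0994]
tcp_rot: [[0.53, 0.848, 0.0], [0.848, -0.53, 0.0], [0.0, 0.0, -1.0]]
contact_force: [0.1, -0.1, -0.8]
gripper_width: 0.601
gripper_force: 0.0
```

Call:
{"api": "play_rows", "payload": {
  "moves": [
    {"dx": 0,"dy": 0,"dz": 0,"turn": 0},
    {"dx": 0,"dy": 0,"dz": 0,"turn": 0},
    {"dx": 0,"dy": 0,"dz": 0,"turn": 0},
    {"dx": 0,"dy": 0,"dz": 0,"turn": 0},
    {"dx": 0,"dy": 0,"dz": 0,"turn": 0},
    {"dx": 0,"dy": 0,"dz": 0,"turn": 0},
    {"dx": 0,"dy": 0,"dz": 0,"turn": 0},
    {"dx": 0,"dy": 0,"dz": 0,"turn": 0},
    {"dx": 0,"dy": 0,"dz": 0,"turn": 0},
    {"dx": 0,"dy": 0,"dz": 0,"turn": 0}
  ],
  "grip": 1
}}

```text
time: 6.35
position: [0.5863, -0.2021, 0.0996]
tcp_rot: [[0.53, 0.848, 0.002], [0.848, -0.53, -0.002], [-0.0, 0.003, -1.0]]
contact_force: [6.2, -4.4, -0.7]
gripper_width: 0.135
gripper_force: 34.6
```

Call:
{"api": "play_rows", "payload": {
  "moves": [
    {"dx": 0,"dy": 0,"dz": 0,"turn": 0.8},
    {"dx": 0,"dy": 0,"dz": 0,"turn": 0.8},
    {"dx": 0,"dy": 0,"dz": 0,"turn": 0.8},
    {"dx": 0,"dy": 0,"dz": 0,"turn": 0.8},
    {"dx": 0,"dy": 0,"dz": 0,"turn": 0.8},
    {"dx": 0,"dy": 0,"dz": 0,"turn": 0.8},
    {"dx": 0,"dy": 0,"dz": 0,"turn": 0.8},
    {"dx": 0,"dy": 0,"dz": 0,"turn": 0.8},
    {"dx": 0,"dy": 0,"dz": 0,"turn": 0.8},
    {"dx": 0,"dy": 0,"dz": 0,"turn": 0}
  ]
}}

```text
time: 7.6
position: [0.5879, -0.2022, 0.0997]
tcp_rot: [[-0.499, 0.866, 0.006], [0.866, 0.499, -0.002], [-0.005, 0.004, -1.0]]
contact_force: [18.0, -5.7, -9.4]
gripper_width: 0.13
gripper_force: 33.6
```

```bash
cat > look.py <<'E'
from h import *
import sys
np.set_printoptions(precision=4,suppress=True)
for n in('top','side'):
    im,d=env.get_image(n);np.savez(f'{n}_{sys.argv[1]}.npz',im=im,d=d);cv2.imwrite(f'pics/{n}_{sys.argv[1]}.png',im)
    print(n,[(int(a),b) for a,b in shutter(n,im)])
s=env.state();print(s['time'],s['position'],s['joint_positions'],np.degrees(np.arctan2(s['tcp_rot'][1][1],s['tcp_rot'][0][1])))
E
python3 look.py 1
```

```text
top [(9, array([-97.2059, -63.5549])), (8, array([-96.2267, -82.8227]))]
side [(6, array([ -87.8637, -104.8693])), (3, array([ -88.2524, -123.6105])), (4, array([-102.4261, -123.8175]))]
7.7 [ 0.5879 -0.2022  0.0997] [ 0.2747  0.9401  0.011   1.4489 -0.0128  0.7464  0.8115] 29.85452211743113
```

Call:
{"api": "play_rows", "payload": {
  "moves": [
    {"dx": 0.1,"dy": 0,"dz": 0,"turn": 0.6},
    {"dx": 0,"dy": 0,"dz": 0,"turn": 0.6},
    {"dx": 0,"dy": 0,"dz": 0,"turn": 0.6},
    {"dx": 0,"dy": 0,"dz": 0,"turn": 0.6},
    {"dx": 0,"dy": 0,"dz": 0,"turn": 0.6},
    {"dx": 0,"dy": 0,"dz": 0,"turn": 0.6},
    {"dx": 0,"dy": 0,"dz": 0,"turn": 0.6},
    {"dx": 0,"dy": 0,"dz": 0,"turn": 0.6},
    {"dx": 0,"dy": 0,"dz": 0,"turn": 0.4},
    {"dx": 0,"dy": 0,"dz": 0,"turn": 0}
  ]
}}

```text
time: 8.95
position: [0.589, -0.2014, 0.0996]
tcp_rot: [[-0.964, 0.267, 0.002], [0.267, 0.964, -0.0], [-0.002, 0.0, -1.0]]
contact_force: [3.2, 1.0, 3.4]
gripper_width: 0.135
gripper_force: 35.2
```

```bash
python3 look.py 2
python3 - <<'E'
import cv2
i=cv2.imread('pics/side_2.png')[200:330,245:385]; cv2.imwrite('pics/c2.png',cv2.resize(i,None,fx=4.3,fy=4.3,interpolation=cv2.INTER_CUBIC))
E
```

```text
top [(108, array([ -96.5753, -106.2833])), (9, array([ -97.6949, -147.2306]))]
side [(12, array([ -92.9338, -122.7787]))]
9.05 [ 0.589  -0.2014  0.0996] [ 0.3721  0.9461 -0.2031  1.4358  0.2342  0.782   1.3843] 74.45386871446847
```

View pics/c2.png

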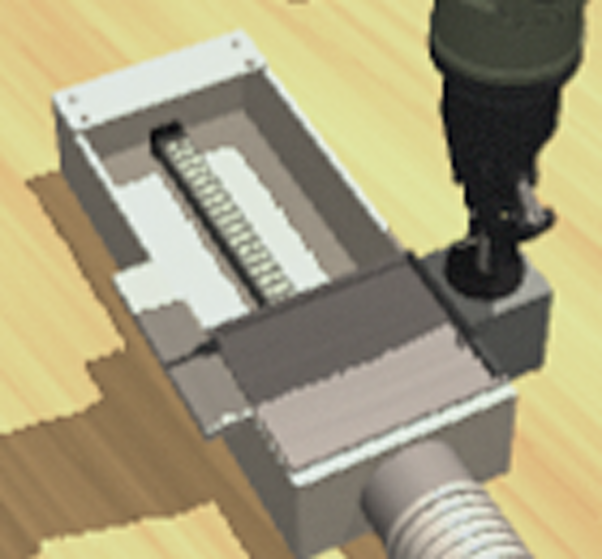

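The side crop shows the pointer tip at (208,345) meeting the line's end at (175,362), and the leading edge is nearly flush with the cover. I'll release, lift clear toward the box and look again unobstructed.

Call:
{"api": "play_rows", "payload": {
  "moves": [
    {"dx": 0,"dy": 0,"dz": 0,"turn": 0},
    {"dx": 0,"dy": 0,"dz": 0,"turn": 0},
    {"dx": 0,"dy": 0,"dz": 0,"turn": 0},
    {"dx": 0,"dy": 0,"dz": 0,"turn": 0},
    {"dx": 0,"dy": 0,"dz": 0.5,"turn": 0},
    {"dx": 0,"dy": 0,"dz": 1,"turn": 0},
    {"dx": 0,"dy": 0,"dz": 1,"turn": -0.5},
    {"dx": 0,"dy": 1,"dz": 1,"turn": -0.5},
    {"dx": 0,"dy": 1,"dz": 0,"turn": -0.5},
    {"dx": 0,"dy": 1,"dz": 0,"turn": -0.5}
  ],
  "grip": -0.2
}}

```text
time: 10.3
position: [0.5885, -0.1104, 0.2057]
tcp_rot: [[-0.841, 0.542, 0.001], [0.542, 0.841, -0.0], [-0.001, 0.001, -1.0]]
contact_force: [0.1, 0.1, -0.1]
gripper_width: 0.602
gripper_force: 0.0
```

```bash
python3 look.py 3
python3 - <<'E'
import cv2,numpy as np
from h import *
i=cv2.imread('pics/side_3.png')[265:300,265:310]; j=cv2.imread('pics/top_3.png')[290:325,310:370]
r=lambda i:cv2.resize(i,(400,400*i.shape[0]//i.shape[1]),interpolation=cv2.INTER_CUBIC)
i,j=r(i),r(j);h=min(len(i),len(j));cv2.imwrite('pics/c3.png',np.hstack([i[:h],j[:h]]))
f=np.load('side_3.npz');im,d=f['im'],f['d'];P=cloud('side',d);b=w2b(P)*1000;Z=P[...,2]*1000
k=(np.hypot(b[...,0]-115,b[...,1]+150)<40)&(Z>108)&(Z<122); print('knob',k.sum(),cv2.minAreaRect(b[k].astype(np.float32)))
E
```

```text
top [(9, array([ -96.8749, -154.2852])), (11, array([ -99.3537, -175.733 ]))]
side [(72, array([-96.0563, -64.0205])), (12, array([ -92.4945, -122.8305]))]
10.4 [ 0.5888 -0.1077  0.2055] [ 0.1908  0.773  -0.1297  1.4285  0.1094  0.9462  1.0366] 57.46497137502451
knob 78 ((113.31330108642578, -151.63185119628906), (14.228135108947754, 44.92117691040039), 82.4594955444336)
```

View pics/c3.png

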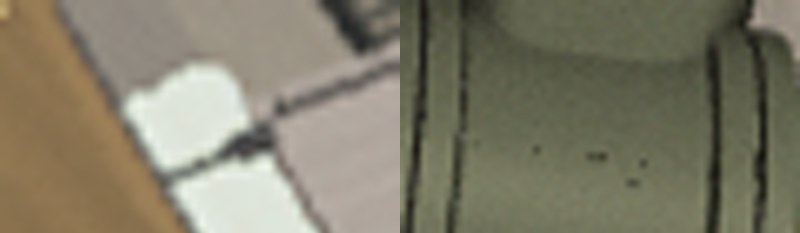

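The side crop shows the pointer lying on the line: the dark tip at (250,143) is collinear with the line running from (165,180). The top view is blocked by the arm. The knob angle reads about 3.01 rad, so the shutter is set and I'll go on to the bar.

Run:
```python
from h import *
np.set_printoptions(precision=4,suppress=True)
p=np.array([[150,126],[182,124],[166,124]])/4.3+[245,200]-.38
print(w2b(onplane('side',p,.029))*1000)
# bar long edges: bright/dark structures from top0: ray onto z=.029 for depth-segmented pixels
for n in('top','side'):
    f=np.load(n+('0.npz' if n=='top' else '_3.npz'));d=f['d'];P=cloud(n,d);b=w2b(P)*1000;Z=P[...,2]*1000
    m=(abs(b[...,0])<40)&(b[...,1]>-60)&(b[...,1]<150)&(Z>22)&(Z<36)
    v,u=np.nonzero(m);q=w2b(onplane(n,np.c_[u,v],.029))*1000
    print(n,len(q),np.percentile(q,[1,50,99],axis=0),cv2.minAreaRect(q.astype(np.float32)))
for y in(40,50,60): print(y,b2w([.003,y/1000]))
```

```text
[[ -7.136  144.9737]
 [ 15.8521 135.4839]
 [  4.8209 141.26  ]]
top 375 [[ -7.0123 -57.5627]
 [  4.9488  26.6706]
 [ 16.7265 114.2919]] ((5.015888214111328, 28.307937622070312), (24.16506576538086, 175.5770263671875), 0.5082233548164368)
side 392 [[-34.4799 -57.1848]
 [  1.329   43.0989]
 [ 28.7309 153.3974]] ((-11.898494720458984, 49.5948486328125), (216.5606689453125, 79.20408630371094), 82.91506958007812)
40 [0.5069 0.0044]
50 [0.5085 0.0142]
60 [0.5102 0.0241]
```

Call:
{"api": "play_rows", "payload": {
  "moves": [
    {"dx": -0.3,"dy": 0.5,"dz": 0,"turn": -0.9},
    {"dx": -0.3,"dy": 0.5,"dz": 0,"turn": -0.9},
    {"dx": -0.3,"dy": 0.5,"dz": 0,"turn": -0.9},
    {"dx": -0.3,"dy": 0.5,"dz": 0,"turn": -0.9},
    {"dx": -0.3,"dy": 0.5,"dz": 0,"turn": -0.9},
    {"dx": -0.3,"dy": 0.5,"dz": 0,"turn": -0.9},
    {"dx": -0.3,"dy": 0.5,"dz": 0,"turn": -0.9},
    {"dx": -0.3,"dy": 0.5,"dz": 0,"turn": -0.9},
    {"dx": -0.2,"dy": 0.5,"dz": 0,"turn": -0.6},
    {"dx": 0,"dy": 0,"dz": 0,"turn": 0}
  ]
}}

```text
time: 11.65
position: [0.5104, 0.0244, 0.2049]
tcp_rot: [[0.166, 0.986, 0.0], [0.986, -0.166, 0.001], [0.001, 0.0, -1.0]]
contact_force: [-0.3, -0.4, 0.1]
gripper_width: 0.6
gripper_force: 0.0
```

Call:
{"api": "play_rows", "payload": {
  "moves": [
    {"dx": 0,"dy": 0,"dz": -0.8,"turn": 0},
    {"dx": 0,"dy": 0,"dz": -0.8,"turn": 0},
    {"dx": 0,"dy": 0,"dz": -0.8,"turn": 0},
    {"dx": 0,"dy": 0,"dz": -0.8,"turn": 0},
    {"dx": 0,"dy": 0,"dz": 0,"turn": 0},
    {"dx": 0,"dy": 0,"dz": 0,"turn": 0},
    {"dx": 0,"dy": 0,"dz": 0,"turn": 0},
    {"dx": 0,"dy": 0,"dz": 0,"turn": 0},
    {"dx": 0,"dy": 0,"dz": 0,"turn": 0},
    {"dx": 0,"dy": 0,"dz": 0,"turn": 0}
  ]
}}

```text
time: 12.9
position: [0.5104, 0.0237, 0.1084]
tcp_rot: [[0.168, 0.986, 0.0], [0.986, -0.168, 0.0], [0.0, -0.0, -1.0]]
contact_force: [-0.5, 0.6, -0.2]
gripper_width: 0.603
gripper_force: 0.0
```

Call:
{"api": "play_rows", "payload": {
  "moves": [
    {"dx": 0,"dy": 0,"dz": -0.5,"turn": 0},
    {"dx": 0,"dy": 0,"dz": -0.5,"turn": 0},
    {"dx": 0,"dy": 0,"dz": -0.5,"turn": 0},
    {"dx": 0,"dy": 0,"dz": -0.5,"turn": 0},
    {"dx": 0,"dy": 0,"dz": -0.5,"turn": 0},
    {"dx": 0,"dy": 0,"dz": -0.4,"turn": 0},
    {"dx": 0,"dy": 0,"dz": -0.3,"turn": 0},
    {"dx": 0,"dy": 0,"dz": 0,"turn": 0},
    {"dx": 0,"dy": 0,"dz": 0,"turn": 0},
    {"dx": 0,"dy": 0,"dz": 0,"turn": 0}
  ]
}}

```text
time: 14.15
position: [0.5106, 0.0237, 0.0127]
tcp_rot: [[0.168, 0.986, 0.001], [0.986, -0.168, 0.0], [0.0, 0.001, -1.0]]
contact_force: [0.1, 0.5, -0.1]
gripper_width: 0.601
gripper_force: 0.0
```

Call:
{"api": "play_rows", "payload": {
  "moves": [
    {"dx": 0,"dy": 0,"dz": 0,"turn": 0},
    {"dx": 0,"dy": 0,"dz": 0,"turn": 0},
    {"dx": 0,"dy": 0,"dz": 0,"turn": 0},
    {"dx": 0,"dy": 0,"dz": 0,"turn": 0},
    {"dx": 0,"dy": 0,"dz": 0,"turn": 0},
    {"dx": 0,"dy": 0,"dz": 0,"turn": 0},
    {"dx": 0,"dy": 0,"dz": 0,"turn": 0},
    {"dx": 0,"dy": 0,"dz": 0,"turn": 0},
    {"dx": 0,"dy": 0,"dz": 0,"turn": 0},
    {"dx": 0,"dy": 0,"dz": 0,"turn": 0}
  ],
  "grip": 1,
  "force": 30
}}

```text
time: 15.4
position: [0.5106, 0.0237, 0.0126]
tcp_rot: [[0.168, 0.986, 0.0], [0.986, -0.168, 0.0], [0.0, 0.0, -1.0]]
contact_force: [-1.2, -0.4, 5.4]
gripper_width: 0.272
gripper_force: 29.5
```

Call:
{"api": "play_rows", "payload": {
  "moves": [
    {"dx": 0,"dy": 0,"dz": 0.05,"turn": 0},
    {"dx": -0.04,"dy": -0.25,"dz": 0,"turn": 0},
    {"dx": -0.04,"dy": -0.25,"dz": 0,"turn": 0},
    {"dx": -0.04,"dy": -0.25,"dz": 0,"turn": 0},
    {"dx": -0.04,"dy": -0.25,"dz": 0,"turn": 0},
    {"dx": -0.04,"dy": -0.25,"dz": 0,"turn": 0},
    {"dx": -0.04,"dy": -0.25,"dz": 0,"turn": 0},
    {"dx": -0.04,"dy": -0.2,"dz": 0,"turn": 0},
    {"dx": 0,"dy": 0,"dz": 0,"turn": 0},
    {"dx": 0,"dy": 0,"dz": 0,"turn": 0}
  ]
}}

```text
time: 16.65
position: [0.502, -0.0271, 0.0137]
tcp_rot: [[0.168, 0.986, -0.0], [0.986, -0.168, 0.0], [0.0, -0.0, -1.0]]
contact_force: [-0.8, -0.0, -1.8]
gripper_width: 0.275
gripper_force: 29.3
```

```bash
python3 look.py 4
python3 - <<'E'
import cv2
i=cv2.imread('pics/side_4.png')[180:330,235:395]; cv2.imwrite('pics/c4.png',cv2.resize(i,None,fx=3.8,fy=3.8,interpolation=cv2.INTER_CUBIC))
E
```

```text
top [(12, array([ -94.0764, -123.0486]))]
side [(12, array([ -92.4627, -122.8355]))]
16.75 [ 0.502  -0.0271  0.0138] [-0.0518  0.9814  0.078   1.9219 -0.2673  0.2483  0.0824] -9.661680800771814
```

View pics/c4.png

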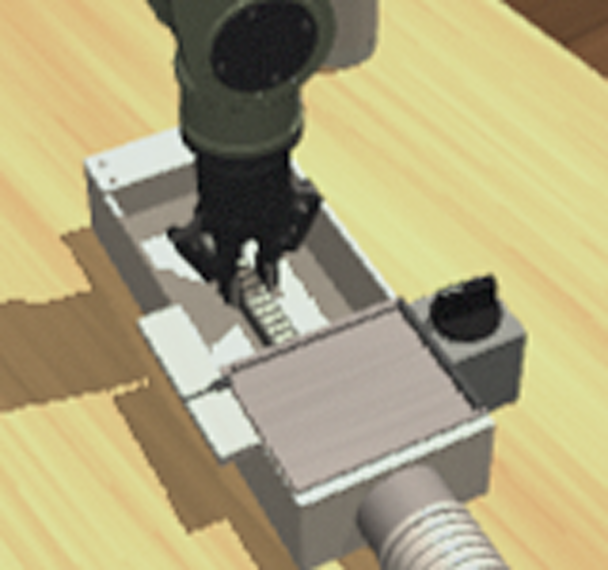

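The side crop shows the gripper holding the bar inside the box, with the pointer still on the line at (225,382) and the knob untouched. Both views put the pointer/line blob at y≈-123. Now I'll lift the lip side slowly.

Call:
{"api": "play_rows", "payload": {
  "moves": [
    {"dx": 0,"dy": 0,"dz": 0.2,"turn": 0},
    {"dx": 0,"dy": 0,"dz": 0.2,"turn": 0},
    {"dx": 0,"dy": 0,"dz": 0.2,"turn": 0},
    {"dx": 0,"dy": 0,"dz": 0.2,"turn": 0},
    {"dx": 0,"dy": 0,"dz": 0.2,"turn": 0},
    {"dx": 0,"dy": 0,"dz": 0.2,"turn": 0},
    {"dx": 0,"dy": 0,"dz": 0.2,"turn": 0},
    {"dx": 0,"dy": 0,"dz": 0.2,"turn": 0},
    {"dx": 0,"dy": 0,"dz": 0,"turn": 0},
    {"dx": 0,"dy": 0,"dz": 0,"turn": 0}
  ]
}}

```text
time: 18.0
position: [0.5019, -0.0273, 0.0617]
tcp_rot: [[0.168, 0.986, -0.0], [0.986, -0.168, 0.0], [-0.0, -0.0, -1.0]]
contact_force: [-0.4, 0.7, -1.7]
gripper_width: 0.271
gripper_force: 29.4
```

```bash
cat > bar.py <<'E'
from h import *
import sys
np.set_printoptions(precision=1,suppress=True)
for n in('top','side'):
    im,d=env.get_image(n);np.savez(f'{n}_{sys.argv[1]}.npz',im=im,d=d);cv2.imwrite(f'pics/{n}_{sys.argv[1]}.png',im)
    P=cloud(n,d);b=w2b(P)*1000;Z=P[...,2]*1000
    print(n,[(int(a),q) for a,q in shutter(n,im)])
    for lo in range(-200,240,20):
        m=(abs(b[...,0]-3)<9)&(b[...,1]>lo)&(b[...,1]<lo+20)&(Z>3)
        if m.sum()>3: print(lo+10,int(m.sum()),np.percentile(Z[m],[10,50,90]),end='; ')
    print()
s=env.state();print(s['time'],s['position']*1000,w2b(s['position'])*1000,s['contact_force'],s['wrist_torque'],s['gripper_force'])
E
python3 bar.py 5
```

```text
top [(12, array([ -94. , -123.1]))]
-190 38 [81.1 87.1 92. ]; -170 38 [83.9 87.5 92.5]; -150 39 [82.  86.7 91. ]; -130 36 [83.1 87.3 92.1]; -110 40 [71.4 83.1 94. ]; -90 38 [71.1 76.6 82. ]; -70 38 [70.9 74.  78.7]; -50 40 [ 72.8  81.4 462.4]; -30 52 [459.4 465.6 504.2]; -10 47 [485.3 511.9 552.5]; 10 50 [511.2 521.7 550.6]; 30 41 [507.4 518.2 537.8]; 50 39 [463.2 468.9 508.9]; 70 6 [465.3 466.6 467.5]; 110 7 [82.3 85.5 90.1]; 130 35 [77.7 81.9 87.7]; 150 30 [77.9 82.1 86.3]; 190 4 [4.2 6.5 7.9]; 210 8 [3.2 4.3 5.1]; 230 6 [3.7 5.3 8.8]; 
side [(12, array([ -92.5, -122.8]))]
-190 30 [86.1 88.8 90.4]; -170 39 [85.7 88.2 91.3]; -150 32 [85.5 88.6 91.2]; -130 34 [86.5 89.2 95.3]; -110 13 [79.5 91.6 95. ]; -90 31 [75.  78.4 80.8]; -70 31 [74.  76.5 79.3]; -50 382 [258.9 384.4 450.5]; -30 269 [ 75.8 258.3 483. ]; -10 121 [  6.3 149.4 512.3]; 10 44 [ 3.9 77.2 81.8]; 30 27 [ 3.6  6.4 77.5]; 50 15 [4.7 5.7 8.3]; 70 15 [ 5.5  7.3 78.9]; 90 9 [3.5 5.5 6.4]; 110 11 [ 4.7 82.4 85.3]; 130 24 [80.9 83.1 86.1]; 150 32 [28.1 80.5 84.3]; 
18.1 [501.9 -27.4  61.6] [3.3 7.9] [ 0.1  0.2 -1.3] [ 0.2 -0.  -0. ] 29.417716562747955
```

Call:
{"api": "play_rows", "payload": {
  "moves": [
    {"dx": 0,"dy": 0,"dz": 0.2,"turn": 0},
    {"dx": 0,"dy": 0,"dz": 0.2,"turn": 0},
    {"dx": 0,"dy": 0,"dz": 0.2,"turn": 0},
    {"dx": 0,"dy": 0,"dz": 0.2,"turn": 0},
    {"dx": 0,"dy": 0,"dz": 0.2,"turn": 0},
    {"dx": 0,"dy": 0,"dz": 0.2,"turn": 0},
    {"dx": 0,"dy": 0,"dz": 0.2,"turn": 0},
    {"dx": 0,"dy": 0,"dz": 0.2,"turn": 0},
    {"dx": 0,"dy": 0,"dz": 0,"turn": 0},
    {"dx": 0,"dy": 0,"dz": 0,"turn": 0}
  ],
  "force": 25
}}

```text
time: 19.35
position: [0.502, -0.0273, 0.1097]
tcp_rot: [[0.168, 0.986, -0.0], [0.986, -0.168, 0.0], [0.0, -0.0, -1.0]]
contact_force: [-0.6, 0.3, -1.5]
gripper_width: 0.274
gripper_force: 28.6
```

```bash
python3 bar.py 6
```

```text
top [(12, array([ -94.1, -123. ]))]
-190 37 [80.9 86.5 91.6]; -170 37 [82.4 86.9 91.4]; -150 36 [83.2 88.5 92.5]; -130 39 [82.5 87.9 91.9]; -110 40 [77.9 85.8 94.5]; -90 37 [79.5 84.7 92.5]; -70 39 [87.  92.2 99.1]; -50 42 [ 95.2 102.1 506.1]; -30 60 [501.6 508.6 513.7]; -10 56 [508.3 523.7 538.6]; 10 55 [518.6 530.8 549.3]; 30 53 [513.3 527.9 541.8]; 50 61 [506.7 510.6 517.7]; 70 7 [505.7 508.6 511.1]; 110 23 [ 4.  79.  88.3]; 130 38 [76.3 82.8 87.3]; 150 30 [76.2 80.8 85. ]; 210 5 [4.4 6.3 8. ]; 
side [(12, array([ -92.5, -122.8]))]
-190 39 [86.3 88.6 91.4]; -170 31 [86.6 88.5 91.7]; -150 35 [85.9 88.3 90.6]; -130 36 [86.1 88.7 92.8]; -110 25 [81.7 85.7 94.6]; -90 35 [82.8 87.7 91.3]; -70 39 [ 91.1  95.4 100.3]; -50 389 [106.4 427.9 495.6]; -30 251 [104.6 278.8 509.1]; -10 134 [  6.7 191.7 524.4]; 10 53 [  6.  123.1 130.9]; 30 32 [  4.1   9.  133.3]; 50 24 [3.9 5.8 8. ]; 70 17 [3.6 5.4 7.7]; 90 20 [3.3 5.1 8.1]; 110 20 [ 3.7  6.  16.1]; 130 14 [3.5 6.4 9.6]; 150 48 [ 5.6 21.8 84.7]; 
19.45 [502.  -27.3 109.6] [3.4 7.9] [-0.7  0.7 -1. ] [ 0.2 -0.  -0. ] 28.625520765781403
```

Step 2 is met: bar slope ≈ 0.4, lip end ~143 mm, duct end ~25 mm. Now I'll draw it out along the slant.

Call:
{"api": "play_rows", "payload": {
  "moves": [
    {"dx": 0.08,"dy": 0.45,"dz": 0.13,"turn": 0},
    {"dx": 0.08,"dy": 0.45,"dz": 0.13,"turn": 0},
    {"dx": 0.08,"dy": 0.45,"dz": 0.13,"turn": 0},
    {"dx": 0.08,"dy": 0.45,"dz": 0.13,"turn": 0},
    {"dx": 0.08,"dy": 0.45,"dz": 0.13,"turn": 0},
    {"dx": 0.08,"dy": 0.45,"dz": 0.13,"turn": 0},
    {"dx": 0.08,"dy": 0.45,"dz": 0.13,"turn": 0},
    {"dx": 0.08,"dy": 0.45,"dz": 0.13,"turn": 0},
    {"dx": 0.08,"dy": 0.45,"dz": 0.13,"turn": 0},
    {"dx": 0.08,"dy": 0.45,"dz": 0.13,"turn": 0}
  ]
}}

```text
time: 20.7
position: [0.5261, 0.1085, 0.149]
tcp_rot: [[0.168, 0.986, -0.0], [0.986, -0.168, 0.0], [-0.0, -0.0, -1.0]]
contact_force: [0.0, 0.8, -2.0]
gripper_width: 0.275
gripper_force: 28.6
```

```bash
python3 bar.py 7
python3 - <<'E'
import cv2
i=cv2.imread('pics/side_7.png')[130:330,205:405]; cv2.imwrite('pics/c7.png',cv2.resize(i,None,fx=3,fy=3,interpolation=cv2.INTER_CUBIC))
E
```

```text
top [(12, array([ -94.1, -123.1]))]
-190 38 [82.5 87.1 91.2]; -170 40 [82.3 86.  90.2]; -150 37 [82.5 87.3 91.9]; -130 36 [83.1 86.4 90.7]; -110 36 [ 5.2 86.5 94.4]; -90 20 [3.2 5.6 9.1]; -70 30 [62.7 76.3 83. ]; -50 41 [79.7 85.5 92.2]; -30 41 [ 85.7  94.1 101.7]; -10 40 [ 95.1 102.6 106.6]; 10 41 [104.5 110.4 115.8]; 30 45 [ 10.8 117.5 123.6]; 50 47 [ 11.3 124.  131. ]; 70 44 [124.1 132.8 139.1]; 90 107 [136.9 449.6 543.7]; 110 100 [143.6 539.  545.4]; 130 64 [534.7 543.  555.4]; 150 58 [534.3 544.2 552. ]; 170 59 [526.2 532.6 541.8]; 190 63 [524.9 532.2 539.5]; 
side [(12, array([ -92.5, -122.8]))]
-190 32 [85.9 88.  91. ]; -170 38 [85.6 88.2 91.4]; -150 30 [85.6 88.2 90.8]; -130 39 [86.8 89.4 94.6]; -110 9 [90.  93.8 94.5]; -70 43 [63.7 79.5 84.2]; -50 41 [80.9 86.6 92.3]; -30 60 [  5.   92.3 100.8]; -10 55 [  6.3 101.4 107.1]; 10 60 [  4.6 108.3 114.4]; 30 49 [  4.8 116.6 121.7]; 50 56 [  4.7 123.4 130.9]; 70 53 [  4.8 133.1 139. ]; 90 370 [143.8 462.6 530.5]; 110 244 [ 83.3 315.6 390.8]; 130 126 [  6.4 162.3 541.4]; 150 93 [  7.   44.  169.6]; 170 10 [170.8 173.5 176.1]; 
20.8 [526.2 109.4 149. ] [  4.8 146.7] [-0.1 -0.2 -2.7] [ 0.1 -0.  -0. ] 28.635970652103424
```

View pics/c7.png

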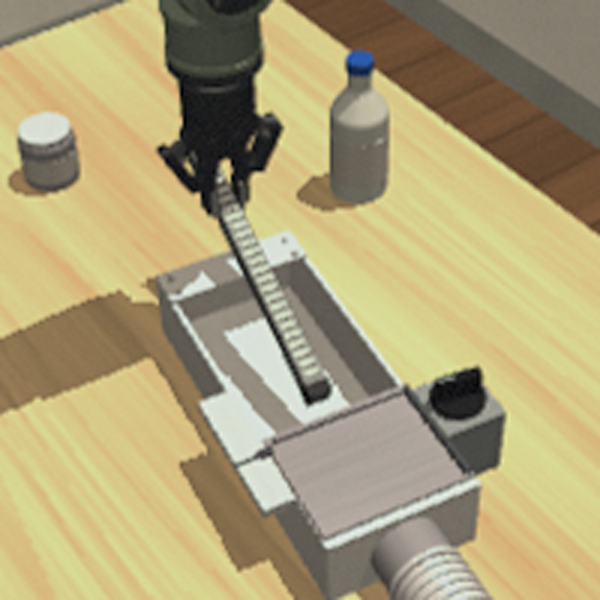

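The crop shows the bar slanting out of the opening. Its duct end at (317,388) is clear of the shutter edge, the pointer is still on the line at (262,455), and the bottle and tin are untouched. Next is a straight lift of 120 mm.

Call:
{"api": "play_rows", "payload": {
  "moves": [
    {"dx": 0,"dy": 0,"dz": 0.3,"turn": 0},
    {"dx": 0,"dy": 0,"dz": 0.5,"turn": 0},
    {"dx": 0,"dy": 0,"dz": 0.5,"turn": 0},
    {"dx": 0,"dy": 0,"dz": 0.5,"turn": 0},
    {"dx": 0,"dy": 0,"dz": 0.5,"turn": 0},
    {"dx": 0,"dy": 0,"dz": 0.5,"turn": 0},
    {"dx": 0,"dy": 0,"dz": 0.5,"turn": 0},
    {"dx": 0,"dy": 0,"dz": 0.4,"turn": 0},
    {"dx": 0,"dy": 0,"dz": 0.2,"turn": 0},
    {"dx": 0,"dy": 0,"dz": 0.1,"turn": 0}
  ]
}}

```text
time: 22.05
position: [0.5259, 0.1075, 0.2689]
tcp_rot: [[0.168, 0.986, -0.0], [0.986, -0.168, 0.0], [-0.0, -0.0, -1.0]]
contact_force: [-0.5, 0.2, -2.7]
gripper_width: 0.274
gripper_force: 28.7
```

Call:
{"api": "play_rows", "payload": {
  "moves": [
    {"dx": 0,"dy": 0,"dz": 0,"turn": 0},
    {"dx": 0,"dy": 0,"dz": 0,"turn": 0},
    {"dx": 0,"dy": 0,"dz": 0,"turn": 0},
    {"dx": 0,"dy": 0,"dz": 0,"turn": 0},
    {"dx": 0,"dy": 0,"dz": 0,"turn": 0},
    {"dx": 0,"dy": 0,"dz": 0,"turn": 0},
    {"dx": 0,"dy": 0,"dz": 0,"turn": 0},
    {"dx": 0,"dy": 0,"dz": 0,"turn": 0},
    {"dx": 0,"dy": 0,"dz": 0,"turn": 0},
    {"dx": 0,"dy": 0,"dz": 0,"turn": 0}
  ],
  "force": 40
}}

```text
time: 23.3
position: [0.526, 0.1076, 0.2688]
tcp_rot: [[0.168, 0.986, -0.0], [0.986, -0.168, 0.0], [-0.0, -0.0, -1.0]]
contact_force: [0.7, 0.1, -2.4]
gripper_width: 0.27
gripper_force: 45.1
```

```bash
python3 bar.py 8
```

```text
top [(12, array([ -94.1, -123.1]))]
-190 39 [84.  87.2 92. ]; -170 38 [82.5 87.3 92.1]; -150 36 [82.2 86.4 90. ]; -130 38 [81.7 86.7 90.2]; -110 31 [ 5.9 87.6 96.6]; -90 15 [3.7 6.  8.5]; -70 45 [  5.6 197.5 202.4]; -50 52 [  8.3 205.6 211.1]; -30 57 [  5.6 213.2 219.7]; -10 58 [  6.4 218.5 226.9]; 10 53 [  8.8 228.8 235. ]; 30 56 [  6.8 236.5 241.4]; 50 60 [  5.4 243.6 251. ]; 70 66 [  4.1 252.7 257.6]; 90 141 [ 14.6 579.8 648.2]; 110 120 [ 80.6 633.7 648. ]; 130 80 [ 86.4 628.  645.5]; 150 72 [625.2 627.1 630.5]; 170 88 [624.8 627.4 630.9]; 190 74 [630.6 635.5 639.6]; 
side [(12, array([ -92.5, -122.8]))]
-190 34 [86.3 88.7 91.1]; -170 36 [86.3 88.6 91.1]; -150 31 [86.2 87.8 90.5]; -130 42 [85.7 88.9 93.8]; -110 7 [92.8 95.  97.4]; -70 54 [183.9 199.8 204.8]; -50 46 [202.8 208.3 213.3]; -30 68 [  5.  214.1 220.5]; -10 61 [  4.  222.2 227.1]; 10 63 [  4.3 231.  236.2]; 30 58 [  5.3 238.  243.9]; 50 57 [  5.5 244.9 251.7]; 70 57 [  4.6 252.8 259.8]; 90 434 [264.5 563.5 633.8]; 110 242 [ 82.9 424.7 504.5]; 130 145 [  7.7 283.7 377.1]; 150 93 [  7.2  81.2 289.2]; 170 17 [291.8 297.6 637.8]; 190 7 [632.4 637.4 642.3]; 210 7 [308.1 310.9 312. ]; 
23.4 [526.  107.6 268.8] [  4.8 145. ] [ 0.1 -0.3 -2.1] [0.1 0.1 0. ] 45.08886158466339
```

View pics/side_8.png

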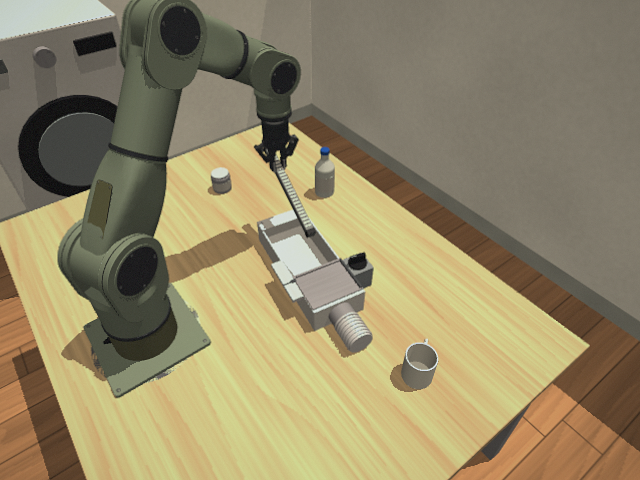

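The picture shows the bar held above the box from (280,165) to (310,232). Its lower end's underside is about 172 mm up, roughly 9 cm over the top, and the bottle, mug and tin haven't moved. The pointer is still on the line, so I'm handing in.

```bash
python3 -c "
from station import env
print(env.job_done())"
```

```text
the job is handed in; nothing more can be done
None
```

I handed the job in at about 23 s (no verdict was returned): the pointer was on the line within about 1 mm, and the bar was held still on the slant, its low end about 9 cm above the box top, with the bottle, mug and tin not moved.

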